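Clear a jammed wooden rail from the feed chute

TASK

One wooden rail has got stuck crosswise in the sloping feed chute, its ends caught under the steel lips above the narrow throat. Push it back up the chute until it lies free of the lips, then lift it out and lay it gently flat in the low square plywood tray. Leave the other rail, waiting lengthwise at the top of the chute, where it is.

Things in the scene. Friction and masses are not known exactly. Their poses are not given: they have to be found in the camera images.
- chute: Fixed sloping feed chute. Origin on the table under its middle line; x level, pointing uphill, y to its left, z up. Floor's upper face: z = 45 mm + 0.1405 x (8 deg), x -168 to 228. Walls 31 mm high, 122 apart inside. Downhill of x = -84 shoulder blocks narrow it to 72. Steel lips 26 to 31 above the floor reach in to y = +-35 (gap between them open) and end uphill at x = -18; beyond, open on top.
- jammed_rail: Jammed pale-wood rail, 36 (x) by 110 (y) by 20 mm thick (z), two dark holes on top, 40 to 80 g. Lies flat on the chute floor, crosswise, against or within 5 mm of the shoulders, both ends under the lips. Slides with wood friction and stays where left on the slope. Origin at the centre of its underside; x points up the slope.
- waiting_rail: Waiting rail of the same size and wood, lying lengthwise on the floor at the top end of the chute: 110 mm along its x (up the slope), 36 across (y), 20 thick. Its centre is about 160 mm uphill of the chute's origin, up to 25 mm off the middle line. Origin at the centre of its underside.
- tray: Low square plywood tray, fixed, left or right of the chute: 190 by 190 mm outside, 178 inside, walls 6 thick and 30 high, inner floor 6 above the table. Origin at the centre of its underside, z up. Not the taller cardboard carton of offcuts (180 by 160, 100 high) on the other side.
There are look-alikes about, which are no part of the job. What is shaped like the jammed_rail but pink is not meant.

How it is judged (in metres and radians):
On the way:
1. The jammed rail lies on the open part of the chute floor, uphill of the lips (x of jammed_rail in the frame of chute between 0 and 0.15 m and z of jammed_rail in the frame of chute below 0.07 m and y of jammed_rail in the frame of chute between -0.05 and 0.05 m), for 0.1 s.
At the end, for the whole second after the job is handed in: The rail that was jammed lies flat (within about 11 degrees) and at rest inside the tray, its centre within 80 mm of the tray's centre in each of the tray's directions and its flat face within 24 mm of the tray floor, and the waiting rail is within 20 mm of where it was in the chute (x of jammed_rail in the frame of tray between -0.08 and 0.08 m and y of jammed_rail in the frame of tray between -0.08 and 0.08 m and z of jammed_rail in the frame of tray below 0.03 m and angle between the z axis of jammed_rail and the z axis of tray, either way round below 0.2 rad and linear speed of jammed_rail below 0.02 m/s and distance of waiting_rail from where it was at the start of the episode below 0.02 m); the robot touches nothing.
It fails at once if The waiting rail at the top of the chute is moved by more than 20 mm (distance of waiting_rail from where it was at the start of the episode above 0.02 m).
It fails at once if The rail is dropped or thrown into the tray (faster than 0.9 m/s close above the tray floor) (horizontal distance between jammed_rail and tray below 0.11 m and z of jammed_rail in the frame of tray below 0.05 m and linear speed of jammed_rail above 0.9 m/s).
It also fails if it takes over 53 s, if anything falls off the work surface, if the arm or the gripper's body presses on something with over 40 N, if the wrist force passes 120 N, or if a joint passes its speed limit or range.

ROBOT

A 6-joint arm with a two-finger parallel gripper is mounted at the origin on the work surface. World frame = base frame: x ahead of the robot, y to its left, z up, the work surface at z = 0. Lengths are in mm, angles in rad, forces in N, time in s.
With the tool pointing down it reaches from about 350 to 975 mm from the base axis. Payload 7.1 kg.
Tool frame: the origin (TCP) lies at the centre of the arm's flange, where the gripper is bolted on; the fingertips stand 182 mm ahead of it and the grasp point (between the pads) lies 163 mm ahead of it; x points along the fingers, y is the direction in which the jaws open and shut, and the axes are right-handed (so a half turn about x gives the same grasp; the last joint's range is limited). The gripper opens to 88 mm and grips with 3 to 60 N. Pads are 20 mm wide; open, the fingers measure 115 mm over their backs; the gripper's body (75 mm by 178 mm) begins 61 mm behind the grasp point.
Start: joints at [1.106, 0.423, 1.63, -0, 1.089, -0.019], TCP at [269.455, 563.915, 404.675] pointing down, gripper open.
Joint ranges: [-3, 3], [-0.9, 2.11], [0.09, 2.58], [-1.31, 4.45], [0.11, 2.69], [-2.54, 2.54]. Speed limits (rad/s): [2.39, 2.39, 3.01, 3.14, 3.14, 3.14].

INTERFACE

Orientations are given as a rotation vector (axis times angle).
In Python, from workcell import readout, viewer, workorder, models gives the robot as it stands. The module is installed in compiled form; this text tells all that it offers.
- The arm moves only by the tool apply_moves, never from a script. Its argument "commands" is a list that holds one entry, the list of rows, each a list of 4 numbers: the shift along the world's x, y, z in m, then the turn about the world's z in rad. A call has 1 to 8 rows; each row is the pose to reach, as a shift and turn from the pose commanded when the call began; what a row does not reach only later rows make up. A row lasts 1/8 s, in which the tool goes at most 62.5 mm and 10.7 degrees, less where a joint would pass 70% of its speed; a pose out of reach is approached as far as the arm can. A call with a gripper value outside its range is refused whole. "gripper" is the finger opening in m, from 0 to 0.0878, set as the call begins (left out, the last holds). The fingers move at their own pace and stop on an object; the grip force is fixed at half the most. Time passes only in rows, so rows that repeat a pose let the fingers close. It gives the time, the measured TCP pose, the force and the opening at its end, in the units of the state.
- readout.get_obs(): the state, without advancing time (a new reading comes with each control period).
- viewer.get_image(name): name is "scene" or "top"; returns a dict with "color" (400x640x3 uint8, red, green, blue), "vertical_fov" (degrees; the focal length in pixels is half the picture's height over the tangent of half this angle, whatever the lens; pixels are square), "cx", "cy" (the principal point, pixels), "rvec" (rotation vector, rad) and "tvec" (3), from world to camera coordinates, as OpenCV has them. Camera axes: x right, y down, z forward; pixel columns grow to the right and rows downward; lengths in mm; the calibration is good to about 2 mm. A picture is of the moment at which its call begins. There is no depth.
- workorder.close_job(): hands the job in, once; it reports no verdict.
Trained networks look in the newest picture that a camera, given by its name, has taken for a name from the list of things; names that differ only in an ending like _2 or _b are one class to them, and where a whole thing is asked for, a point or a joint stands for the part that bears it (a point fixed in the world has none). Each returns a list of dicts, best first, with "conf" (0 to 1); they miss things now and then, are a little off and sometimes report something else, mostly with a low value. They report only what shows in the picture. A call takes as long as a camera call. They do not tell look-alikes from the thing itself.
- models.search_frame(camera, label): "position" ([x, y, z] in mm, in world coordinates, good to about 4 mm: the middle of the surface that is visible of it).
- models.place_of(camera, label): "position" ([x, y, z] in mm, in world coordinates, good to about 4 mm: a listed point, or the origin of a listed thing).
The state is a dict: "t": time; "qpos": joint angles; "qvel": joint speeds; "joint_torque": joint torques, N m; "ee_pos": TCP position; "orientation": TCP orientation; "ft_force": force on the tool from outside, world axes, zero at the start; "moment": the same for the moment, N m; "width": finger opening in mm.
Only numpy, scipy, OpenCV 4.12 (cv2) and the standard library are available. Lean on these libraries where they do the work, as an engineer would, in place of code of your own. Each camera call takes 0.05 s, during which the arm holds its last target.

## Working session

There is one attempt and no reset: what is moved stays moved. The work goes in short steps, Python scripts to look and compute and a tool call to move; the robot and the scene stay as the last step left them, time stands still between calls to the robot, and variables do not carry over. Pictures are saved under pics/ and viewed, and the job is handed in when it is done.

Besides the shell and the picture viewer there is one more tool, called after "Emit:" as a command line: name --argument value ..., lists and objects as JSON in quotes. apply_moves: Moves the arm, as the interface text tells. Its arguments: {"type":"object","properties":{"commands":{"type":"array","items":{"type":"array","items":{"type":"array","items":{"type":"number"}}}},"gripper":{"type":"number"}},"required":["commands"]}

```bash
mkdir -p pics; cat > h.py <<'E'
import numpy as np, cv2
from workcell import readout, viewer, workorder, models
def snap(n,f):
    im=viewer.get_image(n); cv2.imwrite(f'pics/{f}.png',im['color'][:,:,::-1]); return im
def K(im):
    f=200/np.tan(np.radians(im['vertical_fov'])/2); return np.array([[f,0,im['cx']],[0,f,im['cy']],[0,0,1.]])
def px(im,p): return cv2.projectPoints(np.array(p,float).reshape(-1,1,3),np.array(im['rvec'],float),np.array(im['tvec'],float),K(im),None)[0][:,0]
def ray(im,uv):
    R=cv2.Rodrigues(np.array(im['rvec'],float))[0];t=np.array(im['tvec'],float).ravel()
    return -R.T@t, R.T@np.linalg.inv(K(im))@np.array([uv[0],uv[1],1.])
def atz(im,uv,z):
    c,d=ray(im,uv); return c+d*(z-c[2])/d[2]
E
python3 - <<'E'
from h import *
o=readout.get_obs(); print({k:np.round(v,3) for k,v in o.items()})
for n in('scene','top'):
    im=snap(n,n+'0'); print(n,im['vertical_fov'],im['cx'],im['cy'],im['rvec'],im['tvec'])
    for l in('chute','jammed_rail','waiting_rail','tray'):
        print(l,[(np.round(d['position'],1),round(d['conf'],2)) for d in models.place_of(n,l)])
E
```

```text
{'t': np.float64(0.0), 'qpos': array([ 1.106,  0.424,  1.631,  0.   ,  1.089, -0.019]), 'qvel': array([ 0.   ,  0.   ,  0.001, -0.001, -0.001, -0.001]), 'joint_torque': array([-1.0000e-03, -5.4463e+01, -2.7366e+01,  6.4000e-02,  2.3000e-02,
       -0.0000e+00]), 'ee_pos': array([269.333, 563.667, 403.906]), 'orientation': array([ 0.348,  1.543, -0.351]), 'ft_force': array([-0.525,  0.011,  0.044]), 'moment': array([-0.026, -0.038, -0.027]), 'width': np.float64(87.64)}
scene 45.64402015266269 326.55902731628714 198.6520016555346 [ 1.81826049  1.85520292 -0.67228319] [  30.62111398 -429.54109686 1553.57857028]
chute [(array([584.8, -48.3,  -4.8]), 0.72)]
jammed_rail [(array([691.1, 122.9,  17.9]), 0.82), (array([495.4, 125. ,  21.3]), 0.77), (array([489.4, 320.9,   3. ]), 0.48)]
waiting_rail [(array([744.9, -11.4,  65. ]), 0.92)]
tray [(array([491.5, 320.3,   5.1]), 0.77)]
top 50.20364173273645 321.2234663925734 196.09335235029437 [ 2.12113289 -2.18037847  0.07411472] [ 18.8527018  646.63004622 900.92183623]
chute [(array([584.9, -48.4,  -2.2]), 0.62)]
jammed_rail [(array([686.2, 126. ,  17.7]), 0.9), (array([522.1, -50.3,  35.4]), 0.85), (array([489.9, 123.8,  22. ]), 0.62)]
waiting_rail [(array([747.4, -12.4,  69.1]), 0.59)]
tray [(array([487.5, 316.6,  -1.3]), 0.94)]
```

View pics/scene0.png

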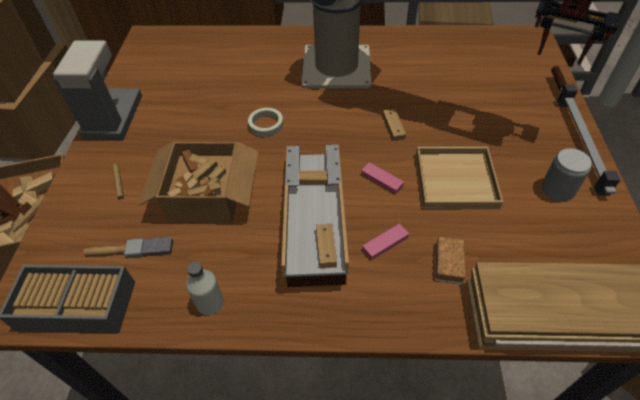

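View pics/top0.png

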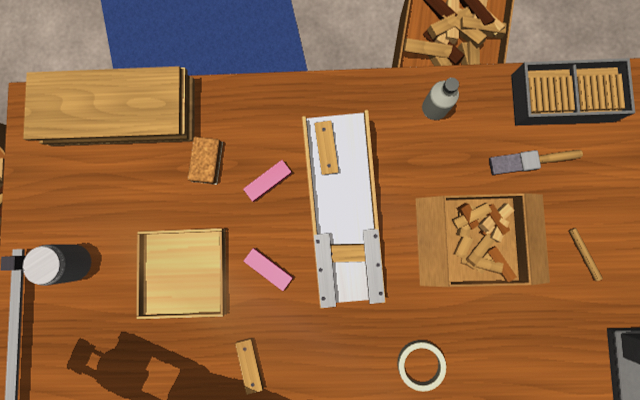

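```bash
python3 - <<'E'
import cv2
a=cv2.imread('pics/top0.png')
cv2.imwrite('pics/z1.png',cv2.resize(a[95:315,290:400],None,fx=2.7,fy=2.7,interpolation=2))
cv2.imwrite('pics/z2.png',cv2.resize(a[220:315,130:400],None,fx=2.9,fy=2.9,interpolation=2))
E
```

```text
(no output)
```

View pics/z1.png

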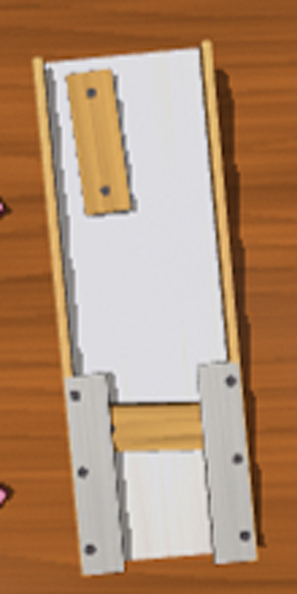

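View pics/z2.png

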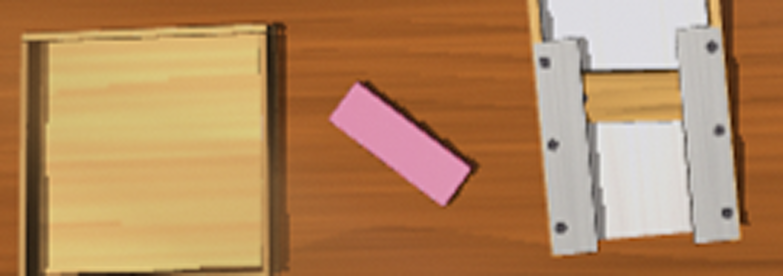

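```bash
cat >> h.py <<'E'
from scipy.optimize import least_squares
def ch(p,q):
    # q: chute coords (s along x, y, h above floor perpendicular)
    x0,y0,a=p; th=np.radians(8); out=[]
    for s,y,h in q:
        X=s-h*np.sin(th); Z=45+.1405*s+h*np.cos(th)
        out.append([x0+X*np.cos(a)-y*np.sin(a),y0+X*np.sin(a)+y*np.cos(a),Z])
    return np.array(out)
E
python3 - <<'E'
from h import *
im=viewer.get_image('top')
q=[(-18,35,31),(-168,35,31),(-18,-35,31),(-168,-35,31),(228,61,31),(228,-61,31)]
z=np.array([(106,373),(124,571),(198,365),(215,562),(43,58),(203,42)])/2.7+[290,95]
r=least_squares(lambda p:(px(im,ch(p,q))-z).ravel(),[585,-48,0.1]);print(r.x,r.fun.round(1))
p=r.x
# rail top edges: h=20
R=np.array([[np.cos(p[2]),-np.sin(p[2])],[np.sin(p[2]),np.cos(p[2])]])
for nm,uv in dict(railup=(158,405),raildn=(158,450),w1=(67,75),w2=(113,70),w3=(131,211),w4=(86,216)).items():
    uv=np.array(uv)/2.7+[290,95]
    Z=65
    for _ in range(20):
        P=atz(im,uv,Z); c=R.T@(P[:2]-p[:2]); s=c[0]; Z=45+.1405*s+20/np.cos(np.radians(8))
    print(nm,P.round(1),c.round(1))
z2=lambda u,v:np.array([u/2.9+130,v/2.9+220])
T=cv2.imread('pics/top0.png');cv2.imwrite('pics/z3.png',cv2.resize(T[220:325,130:240],None,fx=5,fy=5,interpolation=2))
E
```

```text
[ 5.87344789e+02 -4.89742970e+01  6.22185797e-02] [ 0.2  1.   0.2 -0.4 -0.2  0.9 -0.   0.1 -0.  -1.  -0.1 -0.7]
railup [539.3 -54.5  58.4] [-48.3  -2.6]
raildn [504.4 -53.5  53.5] [-83.    0.6]
w1 [794.5   8.4  94.8] [210.4  44.4]
w2 [797.2 -27.2  94.8] [210.8   8.7]
w3 [689.3 -37.9  79.6] [102.4   4.7]
w4 [686.4  -3.   79.5] [101.8  39.8]
```

View pics/z3.png

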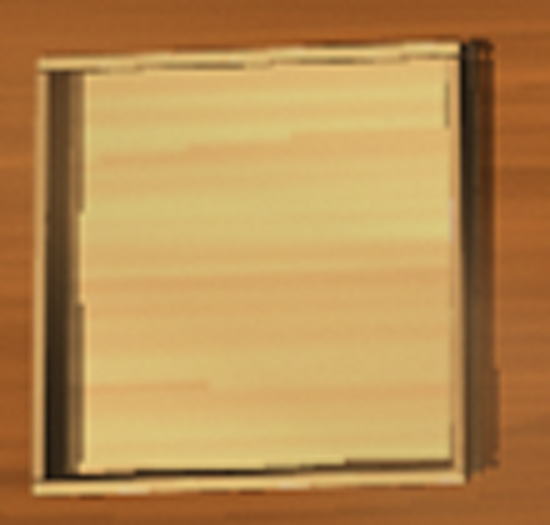

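```bash
python3 - <<'E'
from h import *
im=viewer.get_image('top')
C=[atz(im,np.array(u)/5+[130,220],30) for u in [(38,60),(465,42),(468,482),(33,492)]]
print(np.round(C,1),np.mean(C,0)); print([np.linalg.norm(C[i]-C[i-1]).round(1) for i in range(4)])
o=readout.get_obs();R=cv2.Rodrigues(o['orientation'])[0];print(R.round(3),np.arctan2(R[1,1],R[0,1]),o['ee_pos'])
p=[587.34,-48.97,.0622]
for s in(-110,-8,25):print(s,ch(p,[(s,0,0)]).round(1))
E
```

```text
[[579.4 410.   30. ]
 [582.2 219.2  30. ]
 [393.1 218.2  30. ]
 [392.5 408.6  30. ]] [486.79025466 313.99020177  30.        ]
[np.float64(186.9), np.float64(190.9), np.float64(189.2), np.float64(190.4)]
[[-0.     0.431  0.902]
 [ 0.     0.902 -0.431]
 [-1.     0.    -0.   ]] 1.1250391921298566 [269.42878822 563.91980269 404.67872982]
-110 [[477.6 -55.8  29.5]]
-8 [[579.4 -49.5  43.9]]
25 [[612.3 -47.4  48.5]]
```

Emit:
apply_moves --commands '[[[0.019,-0.057,0,-0.13],[0.038,-0.114,0,-0.26],[0.057,-0.171,0,-0.4],[0.076,-0.228,0,-0.53],[0.095,-0.285,0,-0.66],[0.114,-0.342,0,-0.8],[0.134,-0.399,0,-0.93],[0.153,-0.456,0,-1.063]]]' --gripper 0

```text
t: 1.6
ee_pos: [422.8, 106.1, 405.1]
orientation: [1.167, 1.235, -1.165]
ft_force: [1.2, 0.7, 0.5]
width: 11.2
```

Emit:
apply_moves --commands '[[[0.02,-0.06,0,0],[0.04,-0.12,0,0],[0.055,-0.1637,0,0],[0.055,-0.1637,-0.04,0],[0.055,-0.1637,-0.08,0],[0.055,-0.1637,-0.11,0],[0.055,-0.1637,-0.11,0]]]'

```text
t: 2.48
ee_pos: [476.7, -55.8, 293.1]
orientation: [1.162, 1.242, -1.166]
ft_force: [0.1, -0.3, 0.1]
width: 0.6
```

```bash
python3 - <<'E'
from h import *
snap('top','t1');a=snap('scene','s1')
o=readout.get_obs();print(o['t'],o['ee_pos'],o['width'],o['ft_force'])
R=cv2.Rodrigues(o['orientation'])[0];print(R.round(3))
A=cv2.imread('pics/top0.png')
T=cv2.imread('pics/t1.png')[95:325,250:410];S=cv2.imread('pics/s1.png')[110:290,250:380]
cv2.imwrite('pics/z4.png',np.hstack([cv2.resize(T,(400,575)),cv2.resize(S,(390,575))]))
E
```

```text
2.575 [477.83180301 -55.81899289 295.31481476] 0.07970081585440762 [0.84046026 0.32972991 1.12389458]
[[ 0.     0.998  0.062]
 [-0.     0.062 -0.998]
 [-1.     0.     0.   ]]
```

View pics/z4.png

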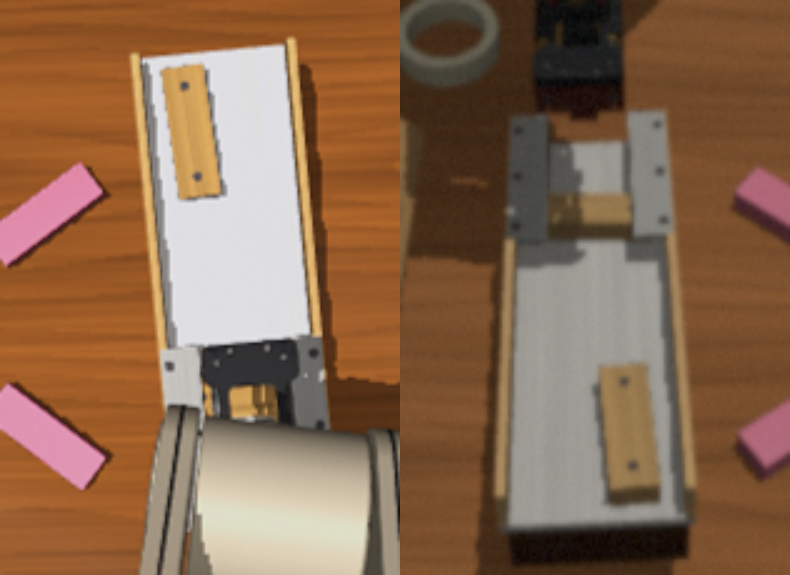

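Emit:
apply_moves --commands '[[[0,0,-0.02,0],[0,0,-0.045,0],[0,0,-0.06,0],[0,0,-0.07,0],[0,0,-0.0755,0],[0,0,-0.0755,0]]]'

```text
t: 3.32
ee_pos: [477.6, -55.8, 219.3]
orientation: [1.163, 1.238, -1.163]
ft_force: [1.0, -0.7, -0.5]
width: 0.0
```

```bash
python3 - <<'E'
from h import *
a=snap('scene','s2');o=readout.get_obs();print(o['t'],o['ee_pos'],o['ft_force'])
S=cv2.imread('pics/s2.png')[110:290,250:380];cv2.imwrite('pics/z5.png',cv2.resize(S,(430,595)))
E
```

```text
3.375 [477.6149056  -55.80505856 219.42499671] [ 0.68595199 -0.52813582 -0.05885731]
```

View pics/z5.png

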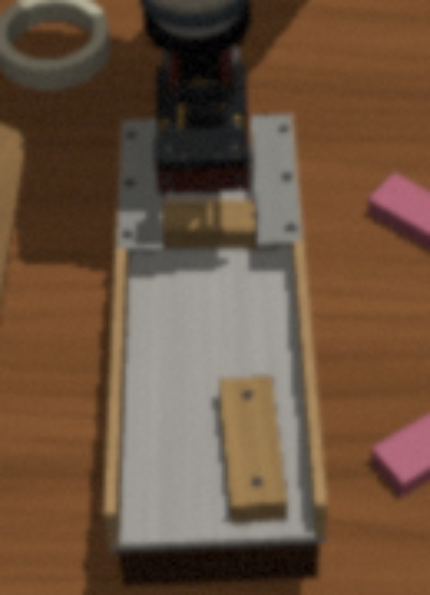

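Emit:
apply_moves --commands '[[[0.006,0.0004,0.0008,0],[0.012,0.0007,0.0017,0],[0.018,0.0011,0.0025,0],[0.024,0.0015,0.0034,0],[0.03,0.0019,0.0042,0],[0.036,0.0022,0.0051,0],[0.043,0.0027,0.006,0],[0.05,0.0031,0.007,0]]]'

```text
t: 4.38
ee_pos: [527.9, -52.6, 226.2]
orientation: [1.163, 1.238, -1.163]
ft_force: [-2.3, 0.4, 0.5]
width: 0.4
```

Emit:
apply_moves --commands '[[[0.006,0.0004,0.0008,0],[0.012,0.0007,0.0017,0],[0.019,0.0012,0.0027,0],[0.026,0.0016,0.0037,0],[0.033,0.002,0.0046,0],[0.04,0.0025,0.0056,0],[0.047,0.0029,0.0066,0],[0.052,0.0032,0.0073,0]]]'

```text
t: 5.38
ee_pos: [580.0, -49.4, 233.6]
orientation: [1.164, 1.238, -1.163]
ft_force: [-0.7, 0.6, 1.7]
width: 0.3
```

```bash
python3 - <<'E'
from h import *
a=snap('scene','s3');o=readout.get_obs();print(o['t'],o['ee_pos'],o['ft_force'])
S=cv2.imread('pics/s3.png')[110:290,250:380];cv2.imwrite('pics/z6.png',cv2.resize(S,(430,595)))
E
```

```text
5.425 [580.56289347 -49.46201294 233.72095296] [0.24925796 0.11896608 0.27823959]
```

View pics/z6.png

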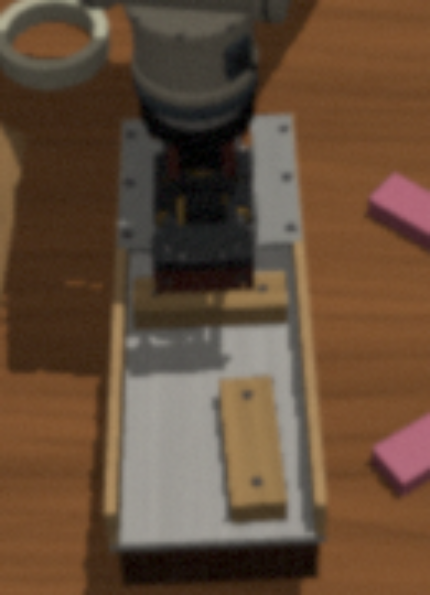

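Emit:
apply_moves --commands '[[[-0.005,-0.0003,0,0],[-0.01,-0.0006,0.03,0],[-0.02,-0.001,0.08,0],[-0.04,-0.002,0.12,0],[-0.04,-0.002,0.12,0]]]' --gripper 0

```text
t: 6.05
ee_pos: [539.0, -51.6, 356.3]
orientation: [1.165, 1.233, -1.16]
ft_force: [0.5, -0.2, -0.6]
width: 0.7
```

```bash
python3 - <<'E'
from h import *
a=snap('scene','s4');snap('top','t4');o=readout.get_obs();print(o['t'],o['ee_pos'],o['ft_force'])
S=cv2.imread('pics/s4.png')[180:280,275:355];cv2.imwrite('pics/z7.png',cv2.resize(S,None,fx=6,fy=6,interpolation=2))
S=cv2.imread('pics/t4.png')[100:330,270:400];cv2.imwrite('pics/z8.png',cv2.resize(S,None,fx=2.6,fy=2.6,interpolation=2))
E
```

```text
6.15 [539.13579945 -51.51327515 353.49896693] [-0.2063518  -1.75935109  0.67622801]
```

View pics/z7.png

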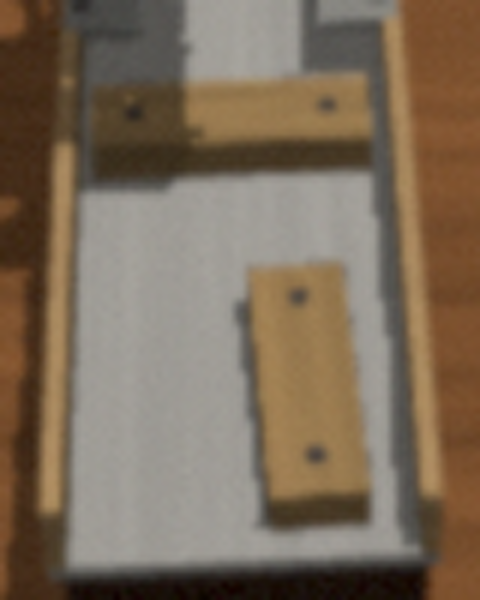

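View pics/z8.png

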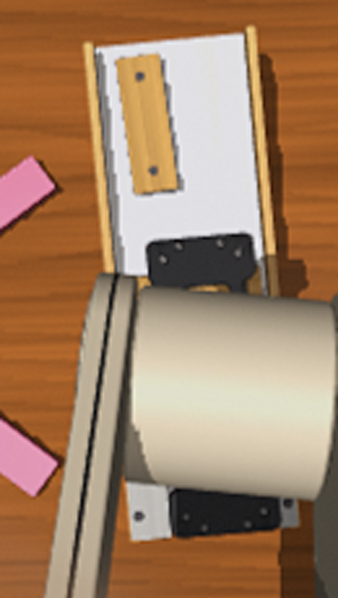

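```bash
python3 - <<'E'
from h import *
im=viewer.get_image('scene')
p=[587.34,-48.97,.0622]
R=np.array([[np.cos(p[2]),-np.sin(p[2])],[np.sin(p[2]),np.cos(p[2])]])
for nm,uv in dict(bl=(98,80),br=(368,74),fr=(371,140),fl=(95,150),h1=(134,111),h2=(327,104),wbl=(250,267),wbr=(345,263),wfr=(368,494),wfl=(269,498)).items():
    uv=np.array(uv)/6+[275,180];Z=65
    for _ in range(20):
        P=atz(im,uv,Z); c=R.T@(P[:2]-p[:2]); Z=45+.1405*c[0]+20/np.cos(np.radians(8))
    print(nm,P.round(1),c.round(1))
print(px(im,ch(p,[(228,61,31),(228,-61,31)])),(px(im,ch(p,[(228,61,31),(228,-61,31)]))-[275,180])*6)
E
```

```text
bl [589.8 -98.6  65.1] [ -0.7 -49.6]
br [585.6   8.9  65.5] [ 1.9 57.8]
fr [623.3  10.5  70.8] [39.6 57.2]
fl [629.6 -96.4  70.7] [ 39.2 -50. ]
h1 [607.6 -82.9  67.7] [ 18.1 -35.1]
h2 [603.1  -7.   67.8] [18.3 40.9]
wbl [691.2 -33.5  79.9] [104.6   8.9]
wbr [688.9   1.7  79.9] [104.5  44.2]
wfr [797.5  11.6  95.2] [213.6  47.4]
wfl [799.7 -22.3  95.2] [213.6  13.4]
[[343.28556406 263.12726492]
 [283.02879642 265.52963793]] [[409.71338436 498.7635895 ]
 [ 48.17277855 513.17782757]]
```

Emit:
apply_moves --commands '[[[0.035,0.002,0,0],[0.0653,0.0036,0,0],[0.0653,0.0036,-0.04,0],[0.0653,0.0036,-0.08,0],[0.0653,0.0036,-0.1,0],[0.0653,0.0036,-0.11,0],[0.0653,0.0036,-0.117,0],[0.0653,0.0036,-0.117,0]]]' --gripper 0.055

```text
t: 7.2
ee_pos: [604.8, -47.9, 236.5]
orientation: [1.163, 1.238, -1.163]
ft_force: [-0.1, 0.2, -0.3]
width: 55.1
```

```bash
python3 - <<'E'
from h import *
a=snap('scene','s5');o=readout.get_obs();print(o['t'],o['ee_pos'],o['ft_force'],o['width'])
S=cv2.imread('pics/s5.png')[130:280,265:365];cv2.imwrite('pics/z9.png',cv2.resize(S,None,fx=4,fy=4,interpolation=2))
E
```

```text
7.25 [604.97764293 -47.90247796 236.95256088] [-0.84449635 -0.33455041 -0.1456246 ] 55.12288814104295
```

View pics/z9.png

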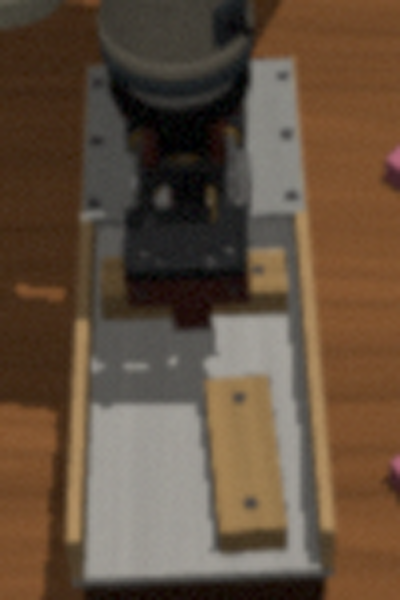

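Emit:
apply_moves --commands '[[[0,0,0,0],[0,0,-0.001,0],[0,0,-0.001,0],[0,0,-0.001,0],[0,0,-0.001,0],[0,0,-0.001,0]]]' --gripper 0.02

```text
t: 8.0
ee_pos: [605.2, -47.9, 236.2]
orientation: [1.164, 1.237, -1.162]
ft_force: [-0.1, -0.2, 6.6]
width: 36.9
```

Emit:
apply_moves --commands '[[[0,0,0.005,0],[0,0,0.015,0],[0,0,0.03,0],[0,0,0.055,0],[0,0,0.085,0],[0,0,0.12,0],[0,0,0.12,0]]]'

```text
t: 8.88
ee_pos: [605.6, -48.0, 359.2]
orientation: [1.166, 1.233, -1.159]
ft_force: [0.3, -0.4, -1.2]
width: 36.6
```

```bash
python3 - <<'E'
from h import *
a=snap('scene','s6');o=readout.get_obs();print(o['t'],o['ee_pos'],o['ft_force'],o['width'])
S=cv2.imread('pics/s6.png')[100:280,250:380];cv2.imwrite('pics/z10.png',cv2.resize(S,None,fx=3.3,fy=3.3,interpolation=2))
E
```

```text
8.925 [604.91658947 -47.90197607 357.20760448] [-0.38196333 -0.27496381 -0.69412116] 36.77912521068243
```

View pics/z10.png

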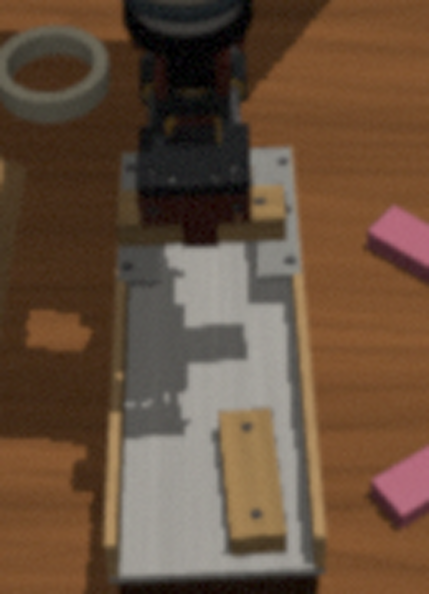

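Emit:
apply_moves --commands '[[[-0.01,0.03,0,0],[-0.025,0.08,0,-0.01],[-0.042,0.13,0,-0.02],[-0.06,0.185,0,-0.03],[-0.078,0.24,0,-0.04],[-0.095,0.295,0,-0.05],[-0.11,0.34,0,-0.06],[-0.118,0.362,0,-0.06]]]'

```text
t: 9.93
ee_pos: [485.2, 316.1, 354.1]
orientation: [1.204, 1.212, -1.208]
ft_force: [0.1, -1.0, -0.7]
width: 36.9
```

Emit:
apply_moves --commands '[[[0,0,-0.02,0],[0,0,-0.05,0],[0,0,-0.08,0],[0,0,-0.11,0],[0,0,-0.13,0],[0,0,-0.14,0],[0,0,-0.145,0],[0,0,-0.145,0]]]'

```text
t: 10.92
ee_pos: [486.9, 314.2, 210.8]
orientation: [1.208, 1.21, -1.207]
ft_force: [0.5, 0.3, -0.7]
width: 36.8
```

```bash
python3 - <<'E'
from h import *
a=snap('scene','s7');o=readout.get_obs();print(o['t'],o['ee_pos'],o['ft_force'],o['width'])
S=cv2.imread('pics/s7.png')[60:240,370:540];cv2.imwrite('pics/z11.png',cv2.resize(S,None,fx=3.3,fy=3.3,interpolation=2))
E
```

```text
10.975 [487.02642271 314.27564232 211.09376767] [-0.24781076  0.23409214 -1.03031392] 36.432025562400035
```

View pics/z11.png

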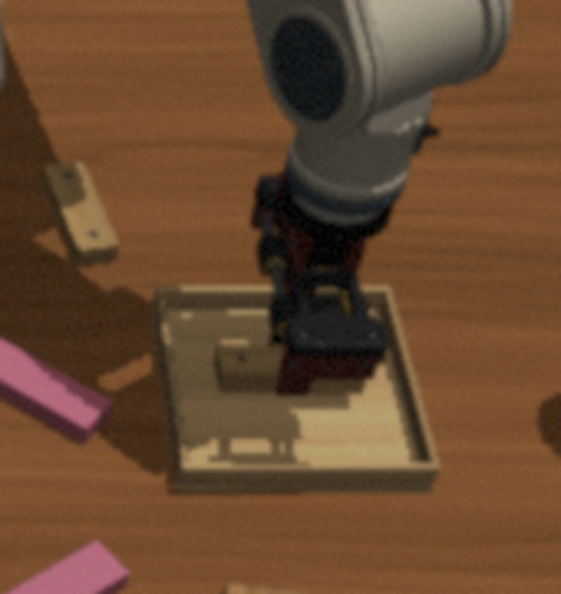

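Held over the tray's middle, about 16 mm above the floor. Lowering slowly.

Emit:
apply_moves --commands '[[[0,0,-0.004,0],[0,0,-0.008,0],[0,0,-0.011,0],[0,0,-0.013,0],[0,0,-0.015,0],[0,0,-0.015,0]]]'

```text
t: 11.72
ee_pos: [486.9, 314.1, 196.2]
orientation: [1.208, 1.21, -1.208]
ft_force: [-1.6, -1.8, 8.3]
width: 36.8
```

Emit:
apply_moves --commands '[[[0,0,0,0],[0,0,0,0],[0,0,0,0],[0,0,0,0]]]' --gripper 0.06

```text
t: 12.22
ee_pos: [486.7, 314.1, 195.4]
orientation: [1.208, 1.21, -1.208]
ft_force: [0.1, -0.1, -0.5]
width: 60.0
```

Emit:
apply_moves --commands '[[[0,0,0.01,0],[0,0,0.04,0],[0,0,0.09,0],[0,0,0.14,0],[-0.03,0.04,0.18,0],[-0.06,0.08,0.18,0],[-0.08,0.12,0.18,0],[-0.08,0.12,0.18,0]]]'

```text
t: 13.22
ee_pos: [405.3, 436.1, 376.4]
orientation: [1.206, 1.212, -1.204]
ft_force: [-0.1, 0.3, 0.9]
width: 60.2
```

```bash
python3 - <<'E'
from h import *
a=snap('scene','s8');o=readout.get_obs();print(o['t'],o['ee_pos'],o['ft_force'],o['width'])
for l in('jammed_rail','waiting_rail','tray'):
    print(l,[(np.round(d['position'],1),round(d['conf'],2)) for d in models.place_of('scene',l)])
S=cv2.imread('pics/s8.png')[100:280,270:540];cv2.imwrite('pics/z12.png',cv2.resize(S,None,fx=2.9,fy=2.9,interpolation=2))
E
```

```text
13.275 [405.96683906 434.8573786  376.02685356] [-0.27778389 -0.82662661  0.0361261 ] 59.955985859155355
jammed_rail [(array([490.9, 313.8,  -1.1]), 0.81), (array([690.7, 125.1,  20.8]), 0.75), (array([495.2, 125.6,  19.5]), 0.68)]
waiting_rail [(array([748.5,  -9.4,  68.6]), 0.66)]
tray [(array([487.9, 319.1,   1. ]), 0.78)]
```

View pics/z12.png

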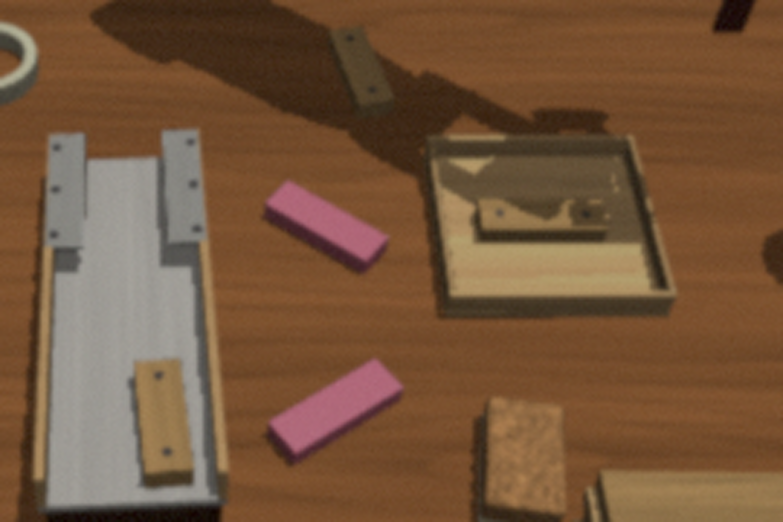

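The rail lies flat in the middle of the tray (about (543,218) in the enlarged crop). The waiting rail is unmoved and the arm is clear.

```bash
python3 -c "
from h import *
workorder.close_job()"
```

```text
the job is handed in; nothing more can be done
```

The jammed rail now lies flat in the plywood tray, and I handed the job in at about 13.3 s of the 53 s allowed. No verdict was reported.

- **Push:** With closed fingers I pushed the rail up the chute to about x = 19 mm in the chute frame. That is uphill of the lips and inside the range asked for.
- **Lift and placing:** I gripped it across its 36 mm side (measured opening 36.8 mm) and lifted it out. I lowered it onto the tray floor until the wrist read about 8 N, released it and moved the arm clear.
- **Last picture:** The rail looks flat. The model puts it at (491, 314) mm. The tray centre is (487, 314) mm by my measurement and (488, 319) mm by the model, so the rail is within about 5 mm of it.
- **Waiting rail:** The model moved it from (745, -11) to (748, -9) mm, which is within its 4 mm accuracy. The pictures show no change.
- **Disagreements:** The scene camera read about 3 to 4 mm off the top camera at the chute, and I corrected for that before the grasp. The model's final height for the rail was -1 mm where about 6 mm is expected, a little outside its stated accuracy.

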